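# Push the spent gas cartridge through the flap of the empties bin

## Robot

A 7-joint arm with a two-finger parallel gripper is mounted at the origin on the work surface. World frame = base frame: x ahead of the robot, y to its left, z up, the work surface at z = 0. Lengths are in m, angles in rad, forces in N, time in s.
With the tool pointing down it reaches from about 0.425 to 0.875 m from the base axis. Payload 9.9 kg.
Tool frame: the origin (TCP) lies on the centre line of the jaws, within the pads' length; the fingertips stand 17 mm ahead of it and the grasp point (between the pads) lies 2 mm behind it; z points along the fingers, y is the line along which they close (so a half turn about z gives the same grasp; the last joint's range is limited). The gripper opens to 85 mm and grips with 20 to 120 N. Pads are 22 mm wide; open, the fingers measure 114 mm over their backs; the gripper's body (76 mm by 85 mm) begins 54 mm behind the grasp point. The pads swing forward as they close: fully open they stand 13 mm farther back than shut.
Start: joints at [1.224, 0.576, 0.025, 1.437, -0.015, 1.129, -0.057], TCP at [0.175, -0.652, 0.248] pointing down, gripper open.
Joint ranges: [-2.76, 2.76], [-0.34, 2.15], [-1.52, 1.57], [0.19, 2.46], [-1.09, 4.23], [0.17, 1.99], [-2.82, 2.82]. Speed limits (rad/s): [2.22, 2.22, 3.01, 3.01, 3.14, 3.14, 3.14].

## Interface

Orientations are given as [roll, pitch, yaw] about the fixed x, y, z axes, in that order (R = Rz(yaw) Ry(pitch) Rx(roll)).
In Python, from rig import * gives the robot as it stands.
- The arm moves only by the tool servo_tool, never from a script. Its argument "moves" is a list of rows, each an object of numbers: "hand": the closure, from 0 (fully open) to 1 (shut); "x", "y", "z": the shift along the tool's x, y, z normalised to -1 to 1, where 1 is 800 mm; "roll": the turn about the tool's z normalised to -1 to 1, where 1 is 60 degrees. A call has 1 to 12 rows; each row is the pose to reach, as a shift and turn from the pose commanded when the call began, along the tool's axes at that moment; what a row does not reach only later rows make up. A row lasts 1/10 s, in which the tool goes at most 50 mm and 8.59 degrees, less where a joint would pass 70% of its speed; a pose out of reach is approached as far as the arm can. A call with a number of a shift or a turn outside -1 to 1 is refused whole. A call with a gripper value outside its range is refused whole. The fingers move at their own pace and stop on an object; the grip force is fixed at half the most. Time passes only in rows, so rows that repeat a pose let the fingers close. It gives the time, the measured TCP pose, the force, the opening and the grip force at its end, in the units of the state.
- get_obs(): the state, without advancing time (a new reading comes with each control period).
- get_image(name): name is "side" or "top" or "wrist"; returns a dict with "frame" (480x640x3 uint8, red, green, blue), "mtx" (3x3 intrinsics, pixels), "k1" (the pictures are not rectified: a ray, as slopes to the right and down, at radius r is drawn at 1 + k1 r^2 times it, then the intrinsics apply), "eye" and "orientation" of the camera in the world. Camera axes: x right, y down, z forward; pixel columns grow to the right and rows downward; lengths in m; the calibration is good to about 2 mm. A picture is of the moment at which its call begins. There is no depth.
- job_done(): hands the job in; it is judged then, once.
The state is a dict: "time": time; "qpos": joint angles; "qvel": joint speeds; "joint_torque": joint torques, N m; "tool_pos": TCP position; "ee_rot": TCP orientation; "force": force on the tool from outside, world axes, zero at the start; "moment": the same for the moment, N m; "width": finger opening in m; "grasp_force": force on a finger pad.
Only numpy, scipy, OpenCV 4.12 (cv2) and the standard library are available. Lean on these libraries where they do the work, as an engineer would, in place of code of your own. Each camera call takes 0.05 s, during which the arm holds its last target. There are 200 camera calls.

## Task

Put the spent gas cartridge, the one with the orange collar, into the empties bin: stand it over the bin's yellow sprung flap, foot down, push it through until more than half of its length is below the rim while you still hold it, then let it go so that it drops inside and the flap springs shut behind it. Leave the full cartridge with the blue collar standing where it is.

Things in the scene. Friction and masses are not known exactly. Their poses are not given: they have to be found in the camera images.
- spent_mid (a point): Centre (55 mm above the foot) of the spent gas cartridge: a loose upright white cylinder, 40 mm across, 110 mm tall, about 250 g, with a broad orange collar near the top and a thin orange stripe low down. The straight body reaches 98 mm above the foot, then a brass valve 16 mm wide. z is its axis, up. It stands on the work surface and may be gripped from any side.
- full_mid (a point): Centre (55 mm above the foot) of the full gas cartridge: the same in size and shape, but with a blue collar, blue stripe and blue cap. It stands on the work surface, is not to be used and must stay standing where it is.
- mouth (a point): Centre of the mouth in the top of the empties bin, at the rim, 215 mm above the work surface. Fixed white box, grey top, orange panel on the near side, 150 (x) by 175 (y) by 215 mm. Mouth 86 mm (x) by 135 mm (y), closed by the yellow flap, level with the rim. x points across the mouth to the hinge edge (away from the robot), y along the hinge, z up. The bin is turned up to 0.35 rad about z.
- flap (a joint): Angle of the yellow flap, a plate 83 by 131 by 4 mm that fills the mouth; hinged along the mouth's +x edge, it swings down into the bin. 0 rad is shut (level), 1.45 hangs open. A light spring shuts it: 1 to 2 N at its middle opens it; it gives way under the cartridge's weight and does not hold up a cartridge let go half-way through.
Things that resemble listed ones, but are neither listed nor needed, are in the scene too. What is shaped like the part that bears spent_mid but green is not meant.

How it is judged:
By the outcome, as a careful person would: the job done as asked, in the order asked, and still so for the second after the job is handed in, with the robot touching nothing.
It also fails if it takes over 48 s, if anything falls off the work surface, if the arm or the gripper's body presses on something with over 40 N, if the wrist force passes 120 N, or if a joint passes its speed limit or range.

## Working session

There is one attempt and no reset: what is moved stays moved. The work goes in short steps, Python scripts to look and compute and a tool call to move; the robot and the scene stay as the last step left them, time stands still between calls to the robot, and variables do not carry over. Pictures are saved under pics/ and viewed, at most 10 in all, crops included, and the job is handed in when it is done.

Besides the shell and the picture viewer there is one more tool, called after "Call:" as name(argument=value, ...) on one line, values as JSON. servo_tool: Moves the arm, as the interface text tells. Scaled input: -1 to 1 covers 800 mm each way for a shift and 60 degrees each way for a turn. Its arguments: {"type":"object","properties":{"moves":{"type":"array"}},"required":["moves"]}

```bash
mkdir -p pics; cat > h.py <<'E'
from rig import *
import numpy as np, cv2
from scipy.spatial.transform import Rotation as R
def cam(n):
    d=get_image(n); return d
def rot(d):
    o=np.array(d["orientation"],float)
    return o if o.shape==(3,3) else (R.from_euler('xyz',o).as_matrix() if o.size==3 else None)
def ray(d,u,v):
    k=np.array(d["mtx"],float)
    p=cv2.undistortPoints(np.array([[[u,v]]],float),k,np.array([d["k1"],0,0,0,0],float))[0,0]
    return np.array(d["eye"],float), rot(d)@np.array([p[0],p[1],1.])
def onplane(d,u,v,z):
    e,r=ray(d,u,v); return e+r*(z-e[2])/r[2]
def proj(d,P):
    q=rot(d).T@(np.array(P)-np.array(d["eye"])); s=q[:2]/q[2]; s=s*(1+d["k1"]*(s@s)); k=np.array(d["mtx"])
    return k[:2,:2]@s+k[:2,2]
E
python3 - <<'E'
from h import *
import pickle
o=get_obs(); print({k:np.round(v,3) for k,v in o.items()})
ds={n:cam(n) for n in("side","top","wrist")}
pickle.dump(ds,open("d0.pkl","wb"))
for n,d in ds.items():
    cv2.imwrite(f"pics/{n}0.png",d["frame"][:,:,::-1]); print(n,d["eye"],d["orientation"],d["mtx"],d["k1"])
E
```

```text
{'time': np.float64(0.0), 'qpos': array([ 1.224,  0.577,  0.025,  1.438, -0.015,  1.129, -0.056]), 'qvel': array([-0.001, -0.001,  0.002,  0.   , -0.001, -0.001, -0.   ]), 'joint_torque': array([-2.0000e-03, -7.6576e+01,  2.2490e+00, -2.8597e+01,  1.5000e-02,
        1.3000e-02,  0.0000e+00]), 'tool_pos': array([ 0.175, -0.651,  0.247]), 'ee_rot': array([-3.14 ,  0.   ,  0.263]), 'force': array([-0.397,  0.551,  0.294]), 'moment': array([0.015, 0.031, 0.017]), 'grasp_force': np.float64(0.0), 'width': np.float64(0.085)}
side [ 0.3969906  -0.76018807  0.57180925] [-2.06511813  0.0146746  -0.18517633] [[455.33813966   0.         314.47950884]
 [  0.         455.33813966 242.25575507]
 [  0.           0.           1.        ]] -0.054770693374659216
top [ 0.33374414 -0.00620958  1.15882936] [-2.93567470e+00 -1.10262155e-03 -1.58516540e+00] [[503.64333258   0.         326.70764113]
 [  0.         503.64333258 235.79540818]
 [  0.           0.           1.        ]] -0.09167577180973038
wrist [ 0.23880103 -0.63435026  0.37222205] [ 2.87900451e+00  1.03265315e-03 -1.30709282e+00] [[398.86669601   0.         315.36703325]
 [  0.         398.86669601 240.61161905]
 [  0.           0.           1.        ]] -0.04114312662787891
```

View pics/side0.png

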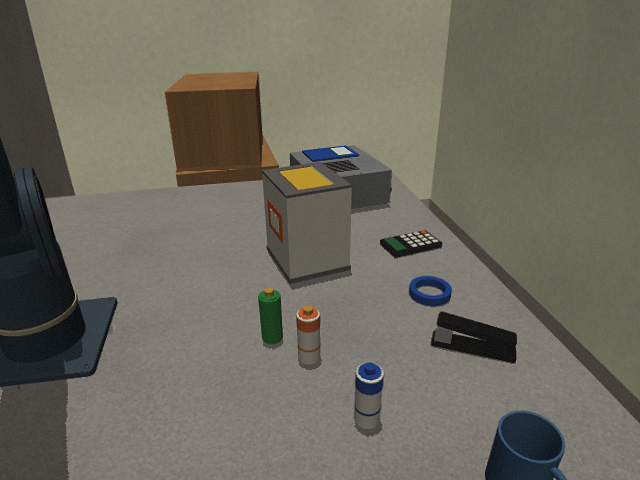

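View pics/top0.png

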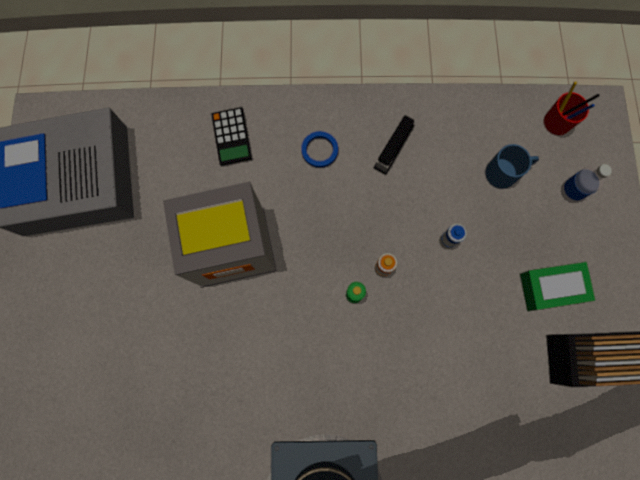

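The side view shows the spent cartridge at (308,337), the full one at (369,397), a green lookalike at (270,317) and the flap at (306,178). The top view shows spent at (388,263), full at (457,233), green at (356,292) and the flap at (213,228).

```bash
python3 - <<'E'
from h import *
import pickle
ds=pickle.load(open("d0.pkl","rb"))
def blobs(d,lo,hi,amin):
    h=cv2.cvtColor(d["frame"],cv2.COLOR_RGB2HSV); m=cv2.inRange(h,lo,hi)
    n,l,s,c=cv2.connectedComponentsWithStats(m)
    return m,l,[(i,s[i],c[i]) for i in range(1,n) if s[i][4]>=amin]
t,s=ds["top"],ds["side"]
# yellow flap
for n,d in(("top",t),("side",s)):
    m,l,b=blobs(d,(22,150,100),(32,255,255),400)
    for i,st,c in b:
        if st[4]<400: continue
        cn=max(cv2.findContours((l==i).astype(np.uint8),0,1)[0],key=cv2.contourArea)
        P=np.array([onplane(d,*p,.215)[:2] for p in cn[:,0].astype(float)],np.float32)
        r=cv2.minAreaRect(P); print(n,"flap",st,np.round(c,1),np.round(r[0],4),np.round(r[1],4),r[2], "boxcorners",np.round(cv2.boxPoints(r),3).tolist())
for nm,lo,hi in(("orange",(5,150,90),(17,255,255)),("blue",(105,120,60),(125,255,255))):
    for n,d in(("top",t),("side",s)):
        for i,st,c in blobs(d,lo,hi,25)[2]:
            print(nm,n,st,np.round(c,1),"z.1:",np.round(onplane(d,*c,.1)[:2],4),"z.085",np.round(onplane(d,*c,.085)[:2],4))
E
python3 - <<'E'
import cv2
a=cv2.imread('pics/top0.png')[200:320,320:480]; b=cv2.imread('pics/side0.png')[280:440,240:400]
a=cv2.resize(a,(533,400),interpolation=0);
b=cv2.resize(b,(400,400),interpolation=0)
import numpy as np
cv2.imwrite('pics/crop.png',cv2.resize(np.hstack([a,b]),(793,340)))
E
```

```text
top flap [ 177  201   73   54 2732] [212.7 227.3] [0.5511 0.2099] [0.0806 0.1314] 11.745866775512695 boxcorners [[0.49799999594688416, 0.26600000262260437], [0.5249999761581421, 0.13699999451637268], [0.6039999723434448, 0.15399999916553497], [0.5770000219345093, 0.28200000524520874]]
side flap [279 167  53  23 705] [304.6 177.7] [0.5482 0.2011] [0.0803 0.1297] 11.646739959716797 boxcorners [[0.4959999918937683, 0.25600001215934753], [0.5220000147819519, 0.1289999932050705], [0.6010000109672546, 0.1459999978542328], [0.5740000009536743, 0.27300000190734863]]
orange top [214 114   5   6  25] [216.  116.2] z.1: [0.8373 0.238 ] z.085 [0.8444 0.2415]
orange top [381 255  14  14 109] [387.2 262. ] z.1: [ 0.496  -0.1385] z.085 [ 0.4983 -0.1404]
orange top [203 268  31   7  35] [219.3 270.7] z.1: [0.4823 0.219 ] z.085 [0.4844 0.2222]
orange top [592 335  48   4  91] [614.9 336.8] z.1: [ 0.3257 -0.6231] z.085 [ 0.3256 -0.6319]
orange top [594 341  22   4  46] [604.4 342.4] z.1: [ 0.3148 -0.5981] z.085 [ 0.3145 -0.6065]
orange top [594 351  46   4  90] [615.1 352.2] z.1: [ 0.2933 -0.6203] z.0
[... 709 characters left out ...]
[ 22.7 176.6] z.1: [0.7031 0.6829] z.085 [0.7083 0.6926]
blue top [451 226  14  13 145] [457.4 231.9] z.1: [ 0.5594 -0.2936] z.085 [ 0.5626 -0.2977]
blue side [302 146  57  16 420] [326.7 153.6] z.1: [0.71   0.7219] z.085 [0.72  0.769]
blue side [410 276  41  30 704] [430.1 290.3] z.1: [ 0.7234 -0.1239] z.085 [ 0.7338 -0.1037]
blue side [359 363  22  17 280] [369.4 370.9] z.1: [ 0.5569 -0.2972] z.085 [ 0.5619 -0.2825]
blue side [358 380  23  15 226] [368.9 387.6] z.1: [ 0.547  -0.3279] z.085 [ 0.5518 -0.3142]
blue side [357 410  20   6  27] [366.9 413.8] z.1: [ 0.5316 -0.3709] z.085 [ 0.5359 -0.3585]
blue side [553 467   8  11  28] [556.5 472. ] z.1: [ 0.7191 -0.4975] z.085 [ 0.7294 -0.4892]
```

View pics/crop.png

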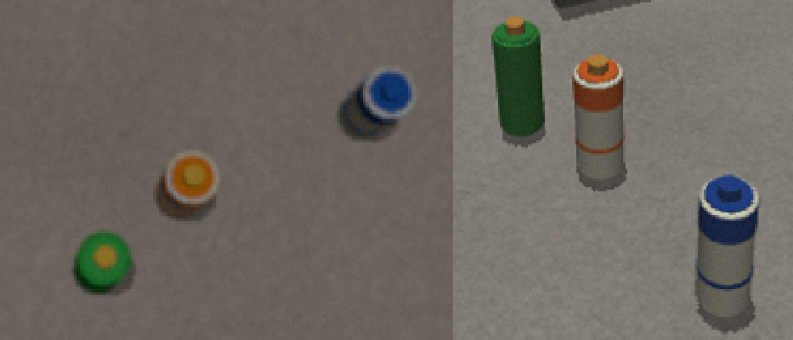

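Spent is at about (0.495,-0.140); the top and side views agree within 4 mm. Full is at (0.558,-0.295). The flap measures 81×131 mm, centred near (0.551,0.208) at about 12° yaw. I'll move above the spent cartridge.

Call:
servo_tool(moves=[{"x": 0.04,"y": -0.037,"hand": 0},{"x": 0.09,"y": -0.084,"hand": 0},{"x": 0.14,"y": -0.13,"hand": 0},{"x": 0.19,"y": -0.177,"hand": 0},{"x": 0.24,"y": -0.223,"hand": 0},{"x": 0.29,"y": -0.27,"hand": 0},{"x": 0.34,"y": -0.316,"hand": 0},{"x": 0.39,"y": -0.362,"hand": 0},{"x": 0.44,"y": -0.409,"hand": 0},{"x": 0.49,"y": -0.455,"hand": 0},{"x": 0.53,"y": -0.493,"hand": 0},{"x": 0.552,"y": -0.513,"hand": 0}])

```text
schema error: expected keys hand, x, y, z, roll
```

Call:
servo_tool(moves=[{"hand": 0},{"hand": 0},{"hand": 0}])

```text
schema error: expected keys hand, x, y, z, roll
```

```bash
python3 - <<'E'
from h import *
o=get_obs(); print(o["time"],np.round(o["tool_pos"],4),np.round(o["ee_rot"],3),np.round(o["qpos"],3),np.round(o["force"],1))
d=cam("wrist"); cv2.imwrite("pics/w1.png",d["frame"][:,:,::-1]); print(d["eye"],d["orientation"])
h=cv2.cvtColor(d["frame"],cv2.COLOR_RGB2HSV)
for nm,lo,hi in(("orange",(3,140,80),(20,255,255)),("green",(50,120,40),(75,255,255)),("blue",(105,120,60),(125,255,255)),("white",(0,0,130),(180,40,255))):
    n,l,s,c=cv2.connectedComponentsWithStats(cv2.inRange(h,lo,hi))
    for i in range(1,n):
        if s[i][4]>150: print(nm,s[i],np.round(c[i],1),np.round(onplane(d,*c[i],.1)[:2],4))
print(proj(d,(.495,-.14,.098)),proj(d,(.495,-.14,0)))
E
```

```text
0.15 [ 0.1753 -0.6515  0.2476] [-3.14   0.     0.263] [ 1.224  0.576  0.025  1.438 -0.015  1.129 -0.056] [-0.   0.5 -0.1]
[ 0.23880851 -0.63438551  0.37233332] [ 2.87901546e+00  8.11498842e-04 -1.30709890e+00]
white [     0      0    604    433 144815] [241.8 228.5] [ 0.1631 -0.6011]
white [ 401    0  237  102 4421] [552.5  36.8] [ 0.3371 -0.7639]
white [600   2  40 102 864] [625.7  50.8] [ 0.3434 -0.8141]
white [519 208  42  91 459] [540.1 252.4] [ 0.2019 -0.8123]
white [  54  449   54   31 1146] [ 82.1 466.7] [-0.0799 -0.5114]
[-150.19333758 -252.52464075] [-166.75426439 -300.06222663]
```

View pics/w1.png

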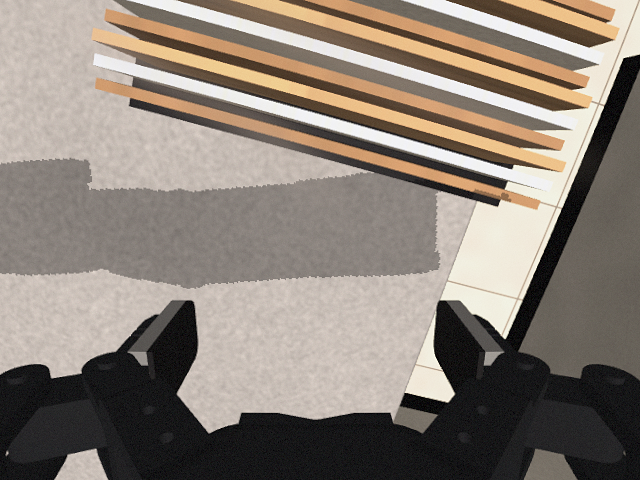

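The moves were refused because every key is required, so nothing moved. The wrist view shows a rack of magazines under and ahead of the gripper, so I'll rise a little while moving across.

Call:
servo_tool(moves=[{"x": 0,"y": 0,"z": -0.05,"roll": 0,"hand": 0},{"x": 0.05,"y": -0.046,"z": -0.06,"roll": 0,"hand": 0},{"x": 0.09,"y": -0.084,"z": -0.06,"roll": 0,"hand": 0},{"x": 0.13,"y": -0.121,"z": -0.06,"roll": 0,"hand": 0},{"x": 0.17,"y": -0.158,"z": -0.06,"roll": 0,"hand": 0},{"x": 0.21,"y": -0.195,"z": -0.06,"roll": 0,"hand": 0},{"x": 0.25,"y": -0.232,"z": -0.06,"roll": 0,"hand": 0},{"x": 0.29,"y": -0.27,"z": -0.06,"roll": 0,"hand": 0},{"x": 0.33,"y": -0.307,"z": -0.06,"roll": 0,"hand": 0},{"x": 0.37,"y": -0.344,"z": -0.06,"roll": 0,"hand": 0},{"x": 0.41,"y": -0.381,"z": -0.06,"roll": 0,"hand": 0},{"x": 0.43,"y": -0.4,"z": -0.06,"roll": 0,"hand": 0}])

```text
time: 1.4
tool_pos: [0.4263, -0.2497, 0.2964]
ee_rot: [-3.141, -0.001, 0.267]
force: [0.8, 0.4, 0.2]
width: 0.0851
grasp_force: 0.0
```

Call:
servo_tool(moves=[{"x": 0.04,"y": -0.037,"z": 0,"roll": 0,"hand": 0},{"x": 0.08,"y": -0.075,"z": 0,"roll": 0,"hand": 0},{"x": 0.11,"y": -0.103,"z": 0,"roll": 0,"hand": 0},{"x": 0.122,"y": -0.113,"z": 0,"roll": 0,"hand": 0},{"x": 0.122,"y": -0.113,"z": 0,"roll": 0,"hand": 0},{"x": 0.122,"y": -0.113,"z": 0,"roll": 0,"hand": 0}])

```text
time: 2.0
tool_pos: [0.4945, -0.1421, 0.2961]
ee_rot: [3.141, 0.001, 0.262]
force: [-0.3, -0.5, 0.6]
width: 0.0854
grasp_force: 0.0
```

```bash
cat > w.py <<'E'
from h import *
import sys
o=get_obs(); print(o["time"],np.round(o["tool_pos"],4),np.round(o["ee_rot"],3),np.round(o["qpos"],3),np.round(o["force"],1))
d=cam("wrist"); cv2.imwrite(f"pics/{sys.argv[1]}.png",d["frame"][:,:,::-1]); print(d["eye"],d["orientation"])
h=cv2.cvtColor(d["frame"],cv2.COLOR_RGB2HSV)
for nm,lo,hi in(("orange",(3,140,80),(20,255,255)),("green",(50,120,40),(75,255,255)),("blue",(105,120,60),(125,255,255)),("yellow",(22,150,100),(32,255,255))):
    n,l,s,c=cv2.connectedComponentsWithStats(cv2.inRange(h,lo,hi))
    for i in range(1,n):
        if s[i][4]>150: print(nm,s[i],np.round(c[i],1),np.round(onplane(d,*c[i],.1)[:2],4))
print(proj(d,(.495,-.14,.098)),proj(d,(.495,-.14,0)))
E
python3 w.py w2
```

```text
2.0 [ 0.4945 -0.1421  0.2961] [3.141e+00 1.000e-03 2.620e-01] [ 0.313  0.296 -0.168  1.776  0.056  1.074 -1.183] [-0.3 -0.5  0.6]
[ 0.55809895 -0.12474576  0.42076016] [ 2.87811185e+00 -9.11793263e-04 -1.30815043e+00]
orange [295 196  40  39 791] [313.9 215.7] [ 0.4947 -0.1408]
green [ 198  217   60   66 2258] [229.6 247.6] [ 0.4501 -0.0796]
green [ 560  285   80   87 4633] [599.5 325. ] [ 0.465 -0.417]
blue [481 163  38  48 442] [492.1 180.5] [ 0.5602 -0.2723]
blue [ 498  170   40   40 1195] [517.8 189.9] [ 0.5587 -0.2957]
[313.00479094 214.62889025] [313.44943003 196.39846841]
```

View pics/w2.png

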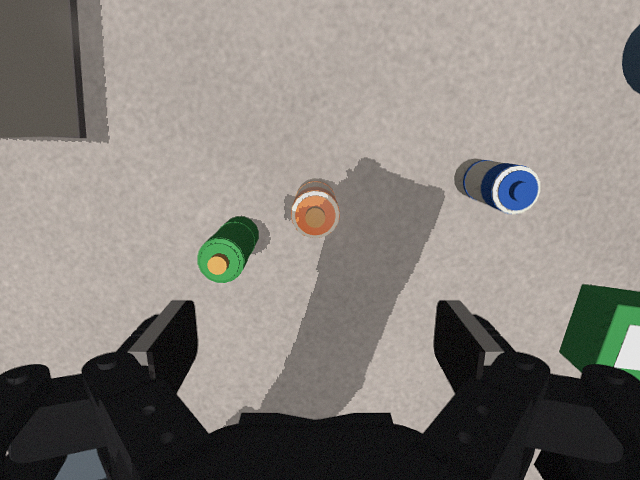

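Wrist view: spent cap at (314,216), which gives (0.4947,-0.1408), within 1.5 mm of the TCP. Green is at (220,260) and clear of the finger path, and full is at (518,190). Descend, then close.

Call:
servo_tool(moves=[{"x": 0,"y": -0.001,"z": 0.04,"roll": 0,"hand": 0},{"x": 0,"y": -0.001,"z": 0.08,"roll": 0,"hand": 0},{"x": 0,"y": -0.001,"z": 0.12,"roll": 0,"hand": 0},{"x": 0,"y": -0.001,"z": 0.16,"roll": 0,"hand": 0},{"x": 0,"y": -0.001,"z": 0.2,"roll": 0,"hand": 0},{"x": 0,"y": -0.001,"z": 0.24,"roll": 0,"hand": 0},{"x": 0,"y": -0.001,"z": 0.26,"roll": 0,"hand": 0},{"x": 0,"y": -0.001,"z": 0.27,"roll": 0,"hand": 0},{"x": 0,"y": -0.001,"z": 0.27,"roll": 0,"hand": 0},{"x": 0,"y": -0.001,"z": 0.27,"roll": 0,"hand": 0}])

```text
time: 3.05
tool_pos: [0.4952, -0.1408, 0.081]
ee_rot: [3.141, -0.001, 0.262]
force: [0.5, 0.0, 0.5]
width: 0.0855
grasp_force: 0.0
```

Call:
servo_tool(moves=[{"x": 0,"y": 0,"z": 0,"roll": 0,"hand": 1},{"x": 0,"y": 0,"z": 0,"roll": 0,"hand": 1},{"x": 0,"y": 0,"z": 0,"roll": 0,"hand": 1},{"x": 0,"y": 0,"z": 0,"roll": 0,"hand": 1},{"x": 0,"y": 0,"z": 0,"roll": 0,"hand": 1},{"x": 0,"y": 0,"z": 0,"roll": 0,"hand": 1},{"x": 0,"y": 0,"z": 0,"roll": 0,"hand": 1},{"x": 0,"y": 0,"z": 0,"roll": 0,"hand": 1},{"x": 0,"y": 0,"z": 0,"roll": 0,"hand": 1},{"x": 0,"y": 0,"z": 0,"roll": 0,"hand": 1}])

```text
time: 4.05
tool_pos: [0.4955, -0.1402, 0.0811]
ee_rot: [3.141, -0.001, 0.263]
force: [-0.5, 0.6, 7.2]
width: 0.0388
grasp_force: 59.4
```

Gripped at 38.8 mm. Lift.

Call:
servo_tool(moves=[{"x": 0,"y": 0,"z": -0.02,"roll": 0,"hand": 1},{"x": 0,"y": 0,"z": -0.05,"roll": 0,"hand": 1},{"x": 0,"y": 0,"z": -0.09,"roll": 0,"hand": 1},{"x": 0,"y": 0,"z": -0.13,"roll": 0,"hand": 1},{"x": 0,"y": 0,"z": -0.17,"roll": 0,"hand": 1},{"x": 0,"y": 0,"z": -0.21,"roll": 0,"hand": 1},{"x": 0,"y": 0,"z": -0.25,"roll": 0,"hand": 1},{"x": 0,"y": 0,"z": -0.29,"roll": 0,"hand": 1},{"x": 0,"y": 0,"z": -0.32,"roll": 0,"hand": 1},{"x": 0,"y": 0,"z": -0.34,"roll": 0,"hand": 1},{"x": 0,"y": 0,"z": -0.34,"roll": 0,"hand": 1}])

```text
time: 5.15
tool_pos: [0.4955, -0.14, 0.3542]
ee_rot: [3.14, -0.003, 0.263]
force: [0.1, -0.0, -3.2]
width: 0.0388
grasp_force: 61.1
```

Call:
servo_tool(moves=[{"x": 0.01,"y": -0.02,"z": 0,"roll": 0,"hand": 1},{"x": 0.03,"y": -0.06,"z": 0,"roll": 0.01,"hand": 1},{"x": 0.045,"y": -0.1,"z": 0,"roll": 0.02,"hand": 1},{"x": 0.06,"y": -0.14,"z": 0,"roll": 0.03,"hand": 1},{"x": 0.075,"y": -0.18,"z": 0,"roll": 0.04,"hand": 1},{"x": 0.09,"y": -0.22,"z": 0,"roll": 0.05,"hand": 1},{"x": 0.11,"y": -0.26,"z": 0,"roll": 0.055,"hand": 1},{"x": 0.13,"y": -0.3,"z": 0,"roll": 0.055,"hand": 1},{"x": 0.145,"y": -0.34,"z": 0,"roll": 0.055,"hand": 1},{"x": 0.16,"y": -0.375,"z": 0,"roll": 0.055,"hand": 1},{"x": 0.17,"y": -0.395,"z": 0,"roll": 0.055,"hand": 1},{"x": 0.17,"y": -0.402,"z": 0,"roll": 0.055,"hand": 1}])

```text
time: 6.35
tool_pos: [0.5425, 0.2076, 0.3509]
ee_rot: [-3.141, 0.002, 0.208]
force: [-0.2, -0.4, -3.0]
width: 0.0385
grasp_force: 61.0
```

Call:
servo_tool(moves=[{"x": 0,"y": 0,"z": 0,"roll": 0,"hand": 1},{"x": 0,"y": 0,"z": 0,"roll": 0,"hand": 1},{"x": 0,"y": 0,"z": 0,"roll": 0,"hand": 1}])

```text
time: 6.65
tool_pos: [0.543, 0.2041, 0.3523]
ee_rot: [3.141, -0.0, 0.203]
force: [0.2, -0.3, -2.4]
width: 0.0388
grasp_force: 61.0
```

```bash
python3 w.py w3; python3 - <<'E'
from h import *
import pickle
d=cam("side"); cv2.imwrite("pics/s3.png",d["frame"][:,:,::-1]); pickle.dump(d,open("s3.pkl","wb"))
w=cv2.imread("pics/w3.png"); s=d["frame"][100:260,220:433,::-1]
cv2.imwrite("pics/c3.png",np.hstack([cv2.resize(w,(400,300)),cv2.resize(s,(400,300))]))
E
```

```text
6.65 [0.543  0.2041 0.3523] [ 3.141 -0.     0.203] [-0.235  0.368 -0.306  1.517  0.114  1.274 -1.923] [ 0.2 -0.3 -2.4]
[0.60734345 0.21768901 0.4770495 ] [ 2.87913418e+00 -1.24409052e-03 -1.36691041e+00]
orange [275 238  86  40 273] [320.2 248.9] [0.5009 0.1903]
orange [ 253  270  126   73 2663] [316.4 292. ] [0.4556 0.1847]
orange [ 261  312  109   97 8173] [314.9 359.9] [0.3788 0.1705]
green [ 492  301   72   67 2238] [524.8 331.4] [ 0.4556 -0.0406]
blue [ 502    0   89   55 2261] [543.1  27.4] [0.7382 0.0403]
yellow [309 202  52  34 450] [333.6 216.3] [0.5356 0.1844]
[622.06667834 313.51196144] [567.37275916 280.93504213]
```

View pics/c3.png

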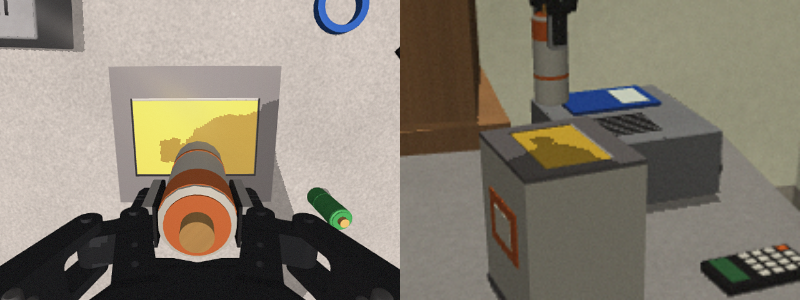

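The held cartridge is in the jaws and the flap is visible at about (210–440, 157–280) in full-resolution wrist pixels. I'll re-measure the mouth from this view.

```bash
python3 - <<'E'
from h import *
d=cam("wrist"); h=cv2.cvtColor(d["frame"],cv2.COLOR_RGB2HSV)
m=cv2.inRange(h,(20,90,60),(35,255,255)); m[290:]=0
P=np.array([onplane(d,x,y,.215)[:2] for y,x in np.argwhere(cv2.morphologyEx(m,2,np.ones((3,3))))[:,:].astype(float)],np.float32)
r=cv2.minAreaRect(P); print(r, cv2.boxPoints(r)); c=np.array(r[0])
t=get_obs()["tool_pos"][:2]; a=.205
ex=np.array([np.cos(a),np.sin(a)]); ey=np.array([-ex[1],ex[0]])
for n,e in(("x",ex),("y",ey)): q=(P-t)@e; print(n,q.min(),q.max())
E
```

```text
((0.5510861277580261, 0.20788642764091492), (0.0803748294711113, 0.130656898021698), 11.922818183898926) [[0.49826923 0.26350304]
 [0.5252621  0.13566485]
 [0.60390306 0.15226981]
 [0.57691014 0.280108  ]]
x -0.03167894561905752 0.04877445889350823
y -0.06406581573510595 0.06668760385066619
```

The mouth is confirmed at (0.551,0.208), with the TCP 8.5 mm on the free-edge side and centred in y. Foot is 56 mm above the rim. Push down 126 mm, so the foot ends about 70 mm below the rim.

Call:
servo_tool(moves=[{"x": 0,"y": 0,"z": 0.02,"roll": 0,"hand": 1},{"x": 0,"y": 0,"z": 0.04,"roll": 0,"hand": 1},{"x": 0,"y": 0,"z": 0.06,"roll": 0,"hand": 1},{"x": 0,"y": 0,"z": 0.075,"roll": 0,"hand": 1},{"x": 0,"y": 0,"z": 0.09,"roll": 0,"hand": 1},{"x": 0,"y": 0,"z": 0.105,"roll": 0,"hand": 1},{"x": 0,"y": 0,"z": 0.12,"roll": 0,"hand": 1},{"x": 0,"y": 0,"z": 0.135,"roll": 0,"hand": 1},{"x": 0,"y": 0,"z": 0.15,"roll": 0,"hand": 1},{"x": 0,"y": 0,"z": 0.158,"roll": 0,"hand": 1},{"x": 0,"y": 0,"z": 0.158,"roll": 0,"hand": 1},{"x": 0,"y": 0,"z": 0.158,"roll": 0,"hand": 1}])

```text
time: 8.0
tool_pos: [0.5426, 0.2059, 0.2258]
ee_rot: [3.142, 0.001, 0.205]
force: [-1.1, -0.2, -2.8]
width: 0.039
grasp_force: 61.0
```

```bash
python3 - <<'E'
from h import *
w=cam("wrist")["frame"]; s=cam("side")["frame"]; o=get_obs(); print(np.round(o["tool_pos"],4),np.round(o["force"],1),o["width"])
cv2.imwrite("pics/c4.png",np.hstack([cv2.resize(w,(400,300)),cv2.resize(s[100:260,220:433],(400,300))])[:,:,::-1])
E
```

```text
[0.5429 0.206  0.2263] [-1.2 -0.3 -2.8] 0.03829287992591751
```

View pics/c4.png

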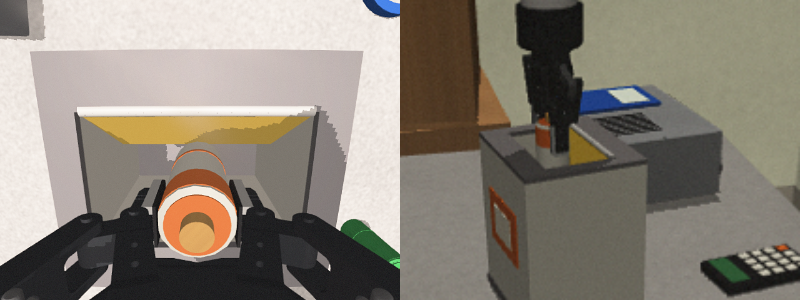

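The flap hangs open and the cartridge is about 70 mm below the rim, still gripped. Release.

Call:
servo_tool(moves=[{"x": 0,"y": 0,"z": 0,"roll": 0,"hand": 0.2},{"x": 0,"y": 0,"z": 0,"roll": 0,"hand": 0.2},{"x": 0,"y": 0,"z": 0,"roll": 0,"hand": 0.2},{"x": 0,"y": 0,"z": 0,"roll": 0,"hand": 0.2},{"x": 0,"y": 0,"z": 0,"roll": 0,"hand": 0.2},{"x": 0,"y": 0,"z": 0,"roll": 0,"hand": 0.2},{"x": 0,"y": 0,"z": 0,"roll": 0,"hand": 0.2},{"x": 0,"y": 0,"z": 0,"roll": 0,"hand": 0.2}])

```text
time: 8.9
tool_pos: [0.5427, 0.2059, 0.2259]
ee_rot: [-3.142, 0.0, 0.205]
force: [0.1, 0.7, 0.7]
width: 0.0687
grasp_force: 0.0
```

Call:
servo_tool(moves=[{"x": 0,"y": 0,"z": -0.02,"roll": 0,"hand": 0.2},{"x": 0,"y": 0,"z": -0.05,"roll": 0,"hand": 0.2},{"x": 0,"y": 0,"z": -0.09,"roll": 0,"hand": 0.2},{"x": 0,"y": 0,"z": -0.13,"roll": 0,"hand": 0.2},{"x": 0,"y": 0,"z": -0.16,"roll": 0,"hand": 0.2},{"x": 0,"y": 0,"z": -0.16,"roll": 0,"hand": 0.2},{"x": 0,"y": 0,"z": -0.16,"roll": 0,"hand": 0.2},{"x": 0,"y": 0,"z": -0.16,"roll": 0,"hand": 0.2}])

```text
time: 9.7
tool_pos: [0.5424, 0.2056, 0.3528]
ee_rot: [3.141, 0.002, 0.205]
force: [-0.1, -0.1, -0.3]
width: 0.0686
grasp_force: 0.0
```

```bash
python3 - <<'E'
from h import *
w=cam("wrist")["frame"]; s=cam("side")["frame"]; o=get_obs(); print(o["time"],np.round(o["tool_pos"],4),np.round(o["force"],1),o["width"])
cv2.imwrite("pics/c5.png",np.hstack([cv2.resize(w,(400,300)),cv2.resize(s,(400,300))])[:,:,::-1])
E
```

```text
9.8 [0.5424 0.2056 0.3528] [ 0.3 -0.4  0.4] 0.06837474930805494
```

View pics/c5.png

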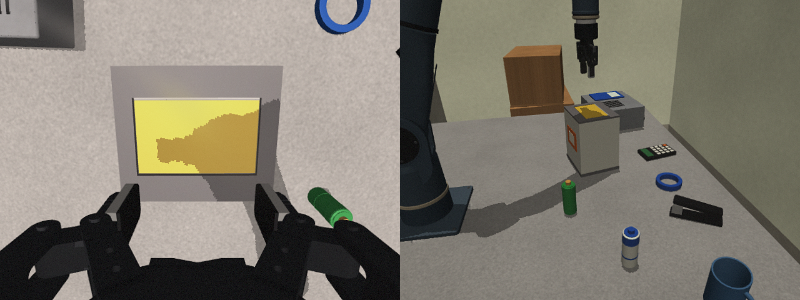

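The flap is shut (yellow, level, at about (197,137) in the left half). The cartridge is out of sight inside the bin, and the full one still stands at (630,245).

```bash
python3 -c "
from rig import *
print(job_done())"
```

```text
the job is handed in; nothing more can be done
None
```

The spent cartridge was pushed about 70 mm below the rim while still gripped, then dropped inside the bin; the flap is shut, the full cartridge still stands, and the job was handed in at about 9.8 s.

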